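# Hang the form holder on the counter screen

## Robot

A 6-joint arm with a two-finger parallel gripper is mounted at the origin on the work surface. World frame = base frame: x ahead of the robot, y to its left, z up, the work surface at z = 0. Lengths are in mm, angles in degrees, forces in N, time in s.
With the tool pointing down it reaches from about 325 to 925 mm from the base axis. Payload 3.1 kg.
Tool frame: the origin (TCP) lies at the very end of the fingers, on their centre line; the grasp point (between the pads) lies grasp_offset behind it (grasp_offset is the distance from the TCP to the grasp point, in mm); z points along the fingers, y is the line along which they close (so a half turn about z gives the same grasp; the last joint's range is limited). The gripper opens to 85 mm and grips with 20 to 120 N. Pads are 22 mm wide; open, the fingers measure 114 mm over their backs; the gripper's body (76 mm by 85 mm) begins 54 mm behind the grasp point. The pads swing forward as they close: fully open they stand 13 mm farther back than shut.
Start: joints at [-76.387, 12.427, 92.441, -0, 75.132, -6.429], TCP at [214.215, -587.155, 231.3] pointing down, gripper open.
Joint ranges: [-157.48, 157.48], [-44.54, 120.13], [17.64, 146.25], [-64.5, 244.5], [7.68, 150.69], [-147.95, 147.95]. Speed limits (degrees/s): [159.86, 159.86, 180, 180, 180, 180].

## Interface

Orientations are given as [roll, pitch, yaw] about the fixed x, y, z axes, in that order (R = Rz(yaw) Ry(pitch) Rx(roll)).
In Python, from station import * gives the robot as it stands. Calls block until the motion is done:
- goto(position, orientation): joint-space move of the TCP to a pose.
- move_l(position, attitude=None, speed=150): straight line of the TCP; attitude=None keeps the orientation; speed is the mean speed in mm/s.
- move_j(angles): joint-space move.
- grip(opening, squeeze=None): finger opening in mm; squeeze is the grip in N (None keeps the last); returns when the fingers have stopped.
- wait(seconds).
- solve_ik(position, orientation): joint angles nearest the present ones, or None.
- get_obs(): the state.
- get_image(name): name is "scene" or "top"; returns the picture (480x640x3 uint8, red, green, blue); there is no depth.
- get_calibration(name): a dict with "fx", "fy", "cx", "cy" (pixels), "R" (3x3) and "t" (3): a world point X has camera coordinates R X + t. Camera axes: x right, y down, z forward; pixel columns grow to the right and rows downward; lengths in mm; the calibration is good to about 2 mm. A picture is of the moment at which its call begins. get_calibration takes no time and is no camera call.
A pose or a line that the arm cannot do raises Unreachable and nothing moves.
- sign_off(): hands the job in; it is judged then, once.
Trained networks look in the newest picture that a camera, given by its name, has taken for a name from the list of things; names that differ only in an ending like _2 or _b are one class to them, and where a whole thing is asked for, a point or a joint stands for the part that bears it (a point fixed in the world has none). Each returns a list of dicts, best first, with "score" (0 to 1); they miss things now and then, are a little off and sometimes report something else, mostly with a low value. They report only what shows in the picture. A call takes as long as a camera call. They do not tell look-alikes from the thing itself.
- spot_in(name, camera): "extent" ([centre column, centre row, width, height] in pixels, round what is visible of it).
- regions_of(name, camera): "region" (480x640 bool, what is visible of it) and "extent" ([centre column, centre row, width, height] in pixels, round what is visible of it).
The state is a dict: "t": time; "joint_pos": joint angles; "qvel": joint speeds; "effort": joint torques, N m; "tcp_pos": TCP position; "ee_rot": TCP orientation; "wrist_force": force on the tool from outside, world axes, zero at the start; "moment": the same for the moment, N m; "grip_width": finger opening in mm; "grip_force": force on a finger pad.
Only numpy, scipy, OpenCV 4.12 (cv2) and the standard library are available. Lean on these libraries where they do the work, as an engineer would, in place of code of your own. Each camera call takes 0.05 s, during which the arm holds its last target. There are 200 camera calls.

## Task

Hang the maroon form holder on the brass-headed screw on the front of the low counter screen: pass the wide part of its keyhole over the screw head until the back plate is behind the head, then, still holding it, lower it until you feel the closed top of the narrow slot come to bear on the screw, and only then let go so that it hangs upright by itself. The screw was driven by eye and may be a centimetre from where it was meant to be, so find it by feel or by eye, with a light and slow touch: never press the holder against screw or screen with more than 18 N. Leave the tape roll, pen cup and carton where they are.

Things in the scene. Friction and masses are not known exactly. Their poses are not given: they have to be found in the camera images.
- holder: maroon plastic form holder, standing upright at the start, 0.15 to 0.31 kg. Origin: centre of the underside of its foot, 56 (x) x 110 (y) mm; own z up, own +x its front. Back plate 110 wide, 105 tall, 5 thick, its back face at x = -28 mm; before it an open pocket 35 mm tall, to x = +28. A neck 40 wide, 5 thick, joins the plate to the grip tab. Total height 177 mm
- holder_hole (a point): centre of the wide hole of the keyhole on the back face (own x = -28, y = 0, z = 59.5 mm); axes as the holder's. The keyhole goes through the back plate: wide hole 17 wide, 19 tall (z 50 to 69); its top corners slant inward from z = 62 to 70 as a throat to the slot, 9 mm wide, which runs up and ends, closed, at z = 92.5 mm
- holder_seat (a point): where the screw's axis lies when it is fully home at the top of the slot, on the back face of the holder (own x = -28, y = 0, z = 89.5 mm; 30 mm above the wide hole's centre); axes as the holder's. Hard plastic on a rigid screw: meeting it at 10 mm/s knocks with under 14 N, at 25 mm/s with over 20 N
- holder_grip (a point): centre of the grip tab (own x = -22, y = 0, z = 153.5 mm); axes as the holder's. The tab is 12 thick (x from -28 to -16), 40 wide (y), z = 130 to 177 mm: pinch it from above across its thickness
- screen: low upright counter screen, aluminium frame and pale green panel, fixed to the table: 20 thick (x), 286 wide (y), 150 mm tall. Origin: centre of its underside. Own +x points out of its front face (roughly away from the robot), z up; the front face is at own x = +10 mm. Black feet 8 mm high at both ends
- screen_mark (a point): point on the screen's front face (own x 10, y 0, z 125 mm) where the screw was meant to be; x points out of the face. The true screw axis is parallel to x but up to 12 mm off to either side (y) and up to 10 mm up or down (z), new each time. Rigid screw: shank 6 mm diameter, bare for 9 mm from the face, then a brass head 14 diameter, 4 thick: 13 mm in all. The 5 mm plate has 4 mm play behind the head
- tape: brown roll of packing tape lying flat, 96 outside diameter, 45 mm tall, origin centre of underside; leave alone
- pencup: grey pen cup, 76 diameter, 85 mm tall with pens to 115 mm, origin centre of underside; leave alone
- carton: small cardboard box 110 x 90 x 70 mm, origin centre of underside; leave alone
Mind the look-alikes: they are no part of the job. There is more than one size of the holder; the one meant has the size given above.

How it is judged:
By the outcome, as a careful person would: the job done as asked, in the order asked, and still so for the second after the job is handed in, with the robot touching nothing.
It also fails if it takes over 61 s, if anything falls off the work surface, if the arm or the gripper's body presses on something with over 40 N, if the wrist force passes 120 N, or if a joint passes its speed limit or range.

## Working session

There is one attempt and no reset: what is moved stays moved. The work goes in short steps, each a Python script; the robot and the scene stay as the last script left them, time stands still between calls to the robot, and variables do not carry over. Pictures are saved under pics/ and viewed, at most 10 in all, crops included, and the job is handed in when it is done.

```bash
mkdir -p pics; ls; python3 - <<'E'
from station import *
import cv2,numpy as np
for c in("scene","top"):
    im=get_image(c); cv2.imwrite(f"pics/{c}0.png",im[:,:,::-1]); k=get_calibration(c)
    print(c,k["fx"],k["fy"],k["cx"],k["cy"],np.round(k["R"],4).tolist(),np.round(k["t"],1).tolist(), np.round(-np.array(k["R"]).T@k["t"]))
    for n in("holder","holder_hole","screen","screen_mark","tape","pencup","carton"):
        try: print(n,[(round(d["score"],2),np.round(d["extent"]).tolist()) for d in spot_in(n,c)[:4]])
        except Exception as e: print(n,e)
o=get_obs(); print({k:np.round(v,2).tolist() for k,v in o.items()})
try: print(grasp_offset)
except Exception as e: print(e)
E
```

```text
pics
scene 515.8877429996232 515.8877429996232 318.40552821756336 246.8152299415432 [[-0.8624, 0.5062, 0.0015], [0.3244, 0.5549, -0.766], [-0.3887, -0.6601, -0.6428]] [444.8, -221.1, 1651.0] [1097.  987.  891.]
holder [(0.96, [220.0, 241.0, 64.0, 114.0]), (0.71, [310.0, 274.0, 30.0, 80.0]), (0.57, [444.0, 342.0, 102.0, 133.0])]
holder_hole [(0.95, [313.0, 275.0, 25.0, 80.0]), (0.7, [219.0, 236.0, 65.0, 117.0])]
screen [(0.87, [358.0, 203.0, 64.0, 105.0]), (0.41, [244.0, 198.0, 36.0, 44.0])]
screen_mark [(0.56, [312.0, 274.0, 30.0, 81.0]), (0.55, [358.0, 207.0, 64.0, 100.0])]
tape [(0.93, [277.0, 242.0, 44.0, 36.0])]
pencup [(0.75, [244.0, 197.0, 31.0, 45.0])]
carton [(0.6, [426.0, 290.0, 55.0, 50.0])]
top 542.6497965680809 542.6497965680809 317.23500632092464 241.46655621939522 [[0.0085, -1.0, -0.0], [-0.9879, -0.0084, -0.1551], [0.1551, 0.0013, -0.9879]] [148.5, 663.0, 1141.6] [ 477.  153. 1231.]
holder [(0.96, [376.0, 172.0, 88.0, 60.0]), (0.89, [286.0, 242.0, 54.0, 46.0]), (0.63, [132.0, 282.0, 90.0, 68.0])]
holder_hole [(0.92, [131.0, 285.0, 90.0, 68.0]), (0.77, [288.0, 241.0, 60.0, 40.0])]
screen [(0.81, [374.0, 355.0, 149.0, 45.0]), (0.55, [286.0, 240.0, 55.0, 44.0])]
screen_mark [(0.96, [376.0, 355.0, 147.0, 41.0])]
tape [(0.75, [287.0, 239.0, 57.0, 41.0]), (0.59, [376.0, 244.0, 41.0, 44.0])]
pencup [(0.72, [471.0, 242.0, 44.0, 37.0])]
carton [(0.75, [209.0, 339.0, 64.0, 61.0])]
{'t': 0.8, 'joint_pos': [-76.39, 12.43, 92.44, 0.0, 75.13, -6.43], 'qvel': [-0.02, -0.03, 0.1, 0.08, 0.09, 0.02], 'effort': [0.0, -39.68, -30.42, -0.0, 0.0, -0.0], 'tcp_pos': [214.21, -587.19, 231.34], 'ee_rot': [179.99, 0.0, 20.04], 'wrist_force': [0.16, -0.83, 0.37], 'moment': [0.04, 0.02, 0.05], 'grip_force': 0.0, 'grip_width': 85.37}
18.700000000000003
```

View pics/scene0.png

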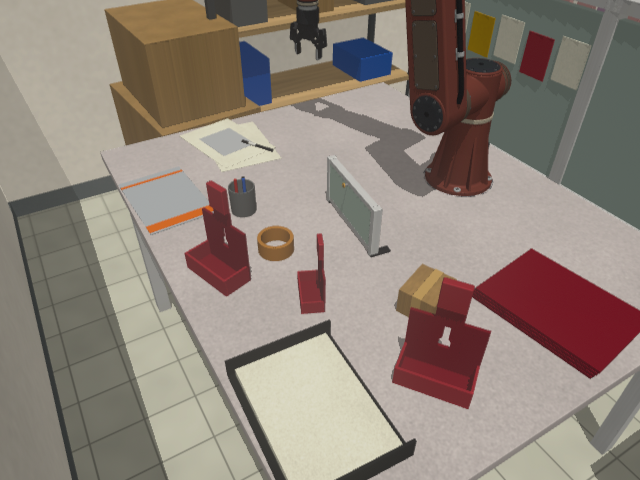

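View pics/top0.png

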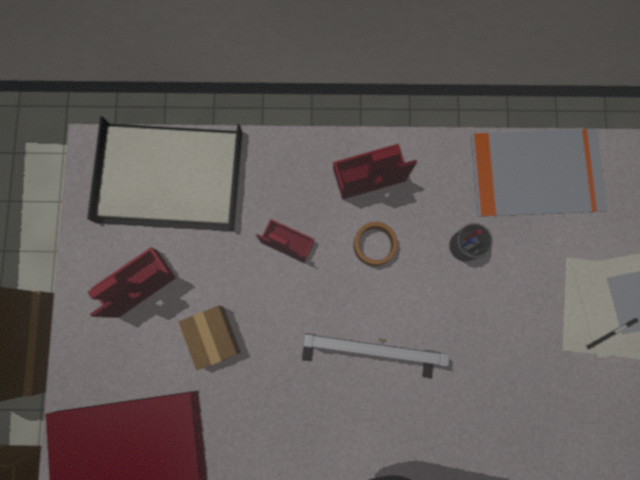

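Candidates for the holder (top view): A (376,172), B (286,242) and C (132,282). B's foot is about 50 px long, or about 110 mm. A and C are about 70 px, or about 150 mm, so B fits. Next I'll confirm with a crop and a silhouette fit.

```bash
cat > h.py <<'E'
import numpy as np,cv2
from station import *
from scipy.optimize import minimize
K={c:get_calibration(c) for c in("scene","top")}
def proj(c,X):
    k=K[c]; p=np.asarray(X)@np.array(k["R"]).T+np.array(k["t"])
    return np.c_[p[:,0]/p[:,2]*k["fx"]+k["cx"],p[:,1]/p[:,2]*k["fy"]+k["cy"]]
def box(x0,x1,y0,y1,z0,z1): return np.array([[x,y,z] for x in(x0,x1) for y in(y0,y1) for z in(z0,z1)],float)
HOLD=[box(-28,28,-55,55,0,35),box(-28,-23,-55,55,0,105),box(-28,-23,-20,20,105,130),box(-28,-16,-20,20,130,177)]
SCR=[box(-10,10,-143,143,8,150)]
def place(B,x,y,yaw,z=0):
    a=np.radians(yaw); R=np.array([[np.cos(a),-np.sin(a),0],[np.sin(a),np.cos(a),0],[0,0,1]])
    return B@R.T+[x,y,z]
def sil(c,M,p,S=4):
    m=np.zeros((480*S,640*S),np.uint8)
    for B in M: cv2.fillConvexPoly(m,cv2.convexHull(np.round(proj(c,place(B,*p))*S+S/2-.5).astype(np.int32)),1)
    return cv2.resize(m*255,(640,480),interpolation=cv2.INTER_AREA)/255.
def fit(M,masks,p0,scale=1):
    M=[B*scale for B in M]
    def f(p): return sum(np.abs(sil(c,M,p)-m).sum()/m.sum() for c,m in masks.items())
    r=minimize(f,p0,method="Nelder-Mead",options=dict(initial_simplex=np.array(p0)+np.array([[0,0,0],[15,0,0],[0,15,0],[0,0,15]]),xatol=.1,fatol=1e-4,maxiter=150))
    return r.x,r.fun
def ray(c,uv):
    k=K[c]; R=np.array(k["R"]); d=R.T@np.array([(uv[0]-k["cx"])/k["fx"],(uv[1]-k["cy"])/k["fy"],1]); return -R.T@np.array(k["t"]),d/np.linalg.norm(d)
def onz(c,uv,z): o,d=ray(c,uv); return o+d*(z-o[2])/d[2]
def tri(a,b):
    A=np.zeros((3,3));q=np.zeros(3)
    rs=[ray("scene",a),ray("top",b)]
    for o,d in rs: P=np.eye(3)-np.outer(d,d);A+=P;q+=P@o
    X=np.linalg.solve(A,q); return X,[round(float(np.linalg.norm((np.eye(3)-np.outer(d,d))@(X-o))),1) for o,d in rs]
def brass(im,x0,x1,y0,y1):
    h=cv2.cvtColor(im,cv2.COLOR_RGB2HSV).astype(int); s=np.zeros(h.shape[:2],bool); s[y0:y1,x0:x1]=1
    m=s&(h[...,0]>12)&(h[...,0]<32)&(h[...,1]>90); v,u=np.nonzero(m); return m.sum(),(u.mean(),v.mean()) if len(u) else None,(u.min(),u.max(),v.min(),v.max()) if len(u) else None
E
python3 - <<'E'
from h import *
I={c:get_image(c) for c in K}
a=cv2.resize(I["top"][205:275,245:335],None,fx=4.4,fy=4.4,interpolation=cv2.INTER_CUBIC)
b=cv2.resize(I["scene"][225:325,270:350],None,fx=3.08,fy=3.08,interpolation=cv2.INTER_CUBIC)
c=cv2.resize(I["scene"][150:260,320:395],None,fx=2.5,fy=2.5,interpolation=cv2.INTER_CUBIC)
d=cv2.resize(I["top"][325:385,295:455],None,fx=3.5,fy=3.5,interpolation=cv2.INTER_CUBIC)
o=np.zeros((600,800,3),np.uint8)
for im,y,x in((a,0,0),(b,0,400),(c,312,580),(d,320,0)): 
    h,w=min(im.shape[0],600-y),min(im.shape[1],800-x); o[y:y+h,x:x+w]=im[:h,:w]
cv2.imwrite("pics/crop1.png",o[:,:,::-1])
cand={"A":((220,241),(376,172)),"B":((310,274),(286,242)),"C":((444,342),(132,282))}
R={(n,c):regions_of(n,c) for n in("holder","screen") for c in K}
def pick(n,c,uv):
    L=[r for r in R[n,c] if np.hypot(r["extent"][0]-uv[0],r["extent"][1]-uv[1])<25]; return L[0]["region"].astype(float) if L else None
for k,(s,t) in cand.items():
    m={c:pick("holder",c,uv) for c,uv in(("scene",s),("top",t))}; m={c:x for c,x in m.items() if x is not None}
    p=onz("top",t,40)[:2]
    best={}
    for sc in ((1,1.4) if k!="B" else (1,1.15)):
        best[sc]=min((fit(HOLD,m,[*p,y],sc) for y in((-150,-90,-30,30,90,150) )),key=lambda r:r[1])
    print(k,list(m),{s:(np.round(r[0],1).tolist(),round(r[1],3)) for s,r in best.items()})
m={c:pick("screen",c,uv) for c,uv in(("scene",(358,203)),("top",(374,355)))}; m={c:x for c,x in m.items() if x is not None}
r=fit(SCR,m,[*onz("top",(374,355),80)[:2],-5]); print("screen",list(m),np.round(r[0],1),r[1])
bs=brass(I["scene"],325,365,165,215);bt=brass(I["top"],310,440,325,365); print(bs,bt)
if bs[1] and bt[1]: print(tri(bs[1],bt[1]))
E
```

```text
A ['scene', 'top'] {1: ([823.7, 53.1, 35.6], np.float64(0.952)), 1.4: ([829.0, 34.1, 17.4], np.float64(0.078))}
B ['scene', 'top'] {1: ([668.2, 222.1, -24.3], np.float64(0.105)), 1.15: ([666.3, 216.0, -26.6], np.float64(0.656))}
C ['scene', 'top'] {1: ([560.5, 580.8, 37.7], np.float64(1.035)), 1.4: ([570.1, 560.2, 35.9], np.float64(0.084))}
screen ['scene', 'top'] [432.9  35.6  -7.3] 0.30574251031056304
(np.int64(10), (np.float64(343.2), np.float64(184.5)), (np.int64(342), np.int64(344), np.int64(183), np.int64(186))) (np.int64(3), (np.float64(382.0), np.float64(340.0)), (np.int64(381), np.int64(383), np.int64(340), np.int64(340)))
(array([452.28301865,  23.31391024, 136.10021235]), [0.8, 0.8])
```

View pics/crop1.png

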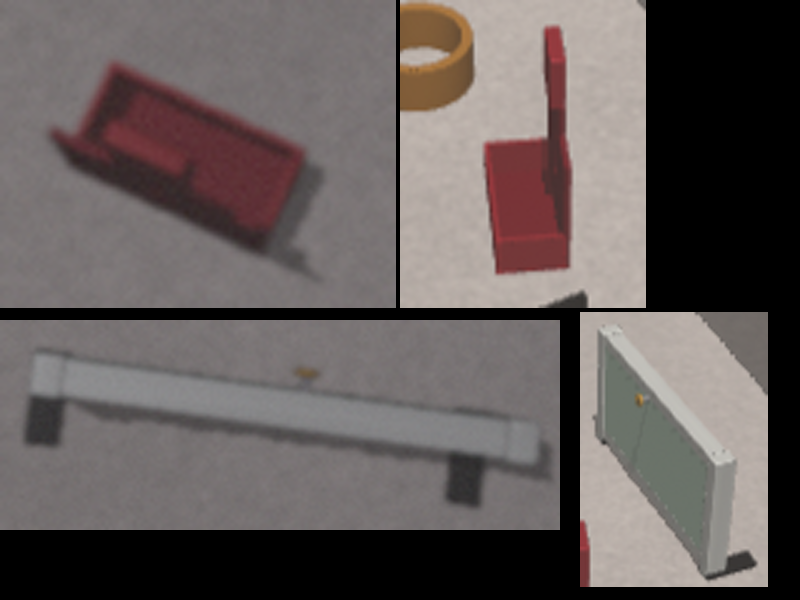

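B is the true holder: the scale-1 fit leaves a residual of 0.105, while A and C fit only at 1.4×. In the scene crop the brass screw is at (343,184), and in the top view at (382,340). The screw triangulates to about (452,23,136), which agrees with the screen pose. Now I'll grasp.

```bash
python3 - <<'E'
from h import *
A=onz("top",(305.,333.6),150);B=onz("top",(449.3,354.1),150);d=A-B
print("front edge top",A.round(1),B.round(1),np.linalg.norm(d).round(1),np.degrees(np.arctan2(-d[0],d[1])).round(2))
A=onz("scene",(328,157.2),150);B=onz("scene",(373.6,210.8),150);d=B-A
print("front edge scene",A.round(1),B.round(1),np.linalg.norm(d).round(1),np.degrees(np.arctan2(-d[0],d[1])).round(2))
yaw=-24.3; a=np.radians(yaw); g=np.array([668.2-22*np.cos(a),222.1-22*np.sin(a)])
o=[180,0,yaw+90]
goto([*g,215],o); print(get_obs()["t"],get_obs()["joint_pos"])
move_l([*g,140],speed=100)
ob=get_obs(); print("down",np.round(ob["wrist_force"],1),np.round(ob["tcp_pos"],1))
grip(0,60); ob=get_obs(); print(ob["t"],ob["grip_width"],ob["grip_force"],np.round(ob["wrist_force"],1))
move_l([*g,160],speed=60);wait(.2)
ob=get_obs(); print(ob["t"],ob["grip_width"],np.round(ob["wrist_force"],1),np.round(ob["moment"],2))
cv2.imwrite("pics/s2.png",get_image("scene")[140:340,200:460,::-1].repeat(3,0).repeat(3,1))
E
```

```text
front edge top [463.  176.5 150. ] [ 426.  -105.7  150. ] 284.6 -7.48
front edge scene [426.5 -99.1 150. ] [463.4 176.3 150. ] 277.8 -7.64
4.3417 [ 1.37126699e+01  2.06620717e+01  8.39497597e+01 -1.63951511e-02
  7.53843675e+01  3.80877117e+01]
down [ 0.1 -0.   0.2] [648.8 231.3 140.7]
5.9083 11.132548198159128 58.79132330417633 [-0.3 -0.3  0.7]
6.5917 11.255331475302988 [-0.6 -1.  -3.2] [0.01 0.04 0.01]
```

View pics/s2.png

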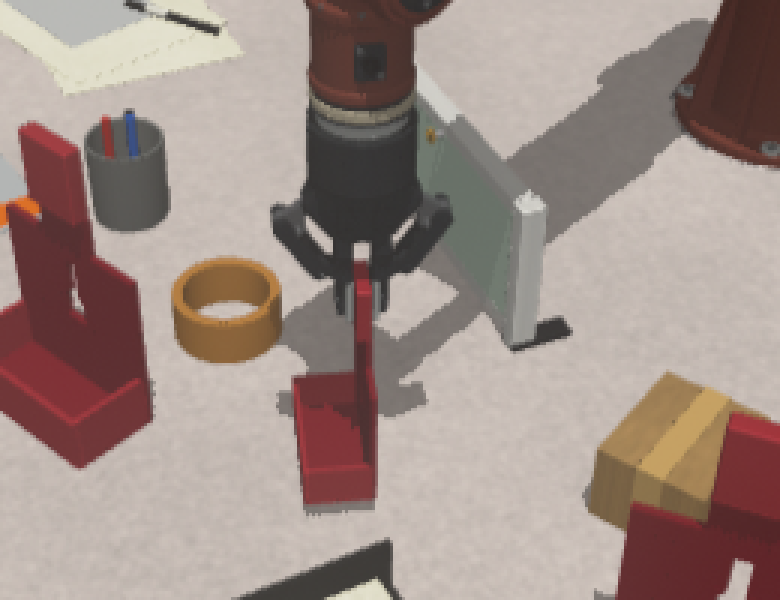

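The holder is gripped upright and lifted clear. Next is the pre-insert pose, where I'll measure holder and screw in the same pictures.

```bash
cat >> h.py <<'E'
YAW=-7.55; _a=np.radians(YAW); N=np.array([np.cos(_a),np.sin(_a)]); T=np.array([-np.sin(_a),np.cos(_a)]); ORI=[180,0,YAW+90]
def tp(n,t,zf): return [*(N*(n+6)+T*t),zf+140.7]   # TCP for back face at n, tab centre at t, foot at zf
def now():
    o=get_obs(); p=np.array(o["tcp_pos"]); w=np.array(o["wrist_force"]); return np.array([N@p[:2]-6,T@p[:2],p[2]-140.7]),np.array([N@w[:2],T@w[:2],w[2]]),o
E
python3 - <<'E'
from h import *
n0,t0,zf=445.3+65,82.5,75
g=get_obs()["tcp_pos"]; move_l([g[0],g[1],250],speed=150)
goto(tp(n0,t0,zf+40),ORI); move_l(tp(n0,t0,zf)); wait(.3)
P,F,o=now(); print(o["t"],P.round(2),F.round(2),np.round(o["ee_rot"],2))
I={c:get_image(c).astype(float) for c in K}
def soft(im): return np.clip((im[...,0]-1.35*np.maximum(im[...,1],im[...,2]))/25,0,1)
W={}
tcp=np.array(o["tcp_pos"]); hx=tcp[:2]+N*22
M=HOLD[:3]
yaw=YAW
G=box(-57,57,-43,43,0,300); gp=place(G,tcp[0],tcp[1],yaw,tcp[2]-3)
for c in K:
    ig=np.zeros((480,640),np.uint8); cv2.fillConvexPoly(ig,cv2.convexHull(proj(c,gp).astype(np.int32)),1)
    roi=np.zeros((480,640),np.uint8); cv2.fillConvexPoly(roi,cv2.convexHull(np.vstack([proj(c,place(B,*hx,yaw,P[2])) for B in M]).astype(np.int32)),1)
    W[c]=((cv2.dilate(roi,np.ones((15,15)))>0)&(ig==0)); print(c,W[c].sum(),(soft(I[c])*W[c]).sum())
for cs in(("scene",),("top",),("scene","top")):
    f=lambda p:sum((np.abs(sil(c,M,[p[0],p[1],yaw,P[2]],8)-soft(I[c]))*W[c]).sum() for c in cs)
    r=minimize(f,hx,method="Nelder-Mead",options=dict(initial_simplex=np.array([hx,hx+[6,0],hx+[0,6]]),xatol=.05,fatol=.01))
    e=r.x-hx; print(cs,"fit-expected n,t",(N@e).round(2),(T@e).round(2),round(r.fun,1))
for c,(x0,x1,y0,y1) in(("scene",(337,352,177,192)),("top",(374,391,333,343))):
    q=I[c][y0:y1,x0:x1]; w=np.clip((q[...,0]-q[...,2])-25,0,None); v,u=np.mgrid[y0:y1,x0:x1]
    print(c,"brass",w.sum(),(u*w).sum()/w.sum(),(v*w).sum()/w.sum()); print(w.astype(int))
a=cv2.resize(I["scene"][150:270,270:370].astype(np.uint8),None,fx=4,fy=4,interpolation=cv2.INTER_CUBIC);b=cv2.resize(I["top"][270:390,340:440].astype(np.uint8),None,fx=4,fy=4,interpolation=cv2.INTER_CUBIC)
cv2.imwrite("pics/p3.png",np.hstack([a,b])[:,:,::-1]); np.save("I3.npy",np.stack([I["scene"],I["top"]]))
E
```

```text
9.0917 [511.15  82.6   76.24] [-0.54  0.06 -3.24] [179.87  -0.    82.45]
scene 2670 1024.0639999999999
top 827 171.71199999999996
('scene',) fit-expected n,t -0.5 -1.95 229.2
('top',) fit-expected n,t 3.73 -2.06 92.4
('scene', 'top') fit-expected n,t -0.67 -2.3 322.6
scene brass 544.0 343.41360294117646 184.3621323529412
[[ 0  0  0  0  0  0  0  0  0  0  0  0  0  0  0]
 [ 0  0  0  0  0  0  0  0  0  0  0  0  0  0  0]
 [ 0  0  0  0  0  0  0  0  0  0  0  0  0  0  0]
 [ 0  0  0  0  0  0  0  0  0  0  0  0  0  0  0]
 [ 0  0  0  0  0  0  0  0  0  0  0  0  0  0  0]
 [ 0  0  0  0  0  0  7  0  0  0  0  0  0  0  0]
 [ 0  0  0  0  0 16 55 61  0  0  0  0  0  0  0]
 [ 0  0  0  0  0 46 50 84  0  0  0  0  0  0  0]
 [ 0  0  0  0  0 20 22 75 10  0  0  0  0  0  0]
 [ 0  0  0  0  0  4 18 55  1  0  0  0  0  0  0]
 [ 0  0  0  0  0  0  6 14  0  0  0  0  0  0  0]
 [ 0  0  0  0  0  0  0  0  0  0  0  0  0  0  0]
 [ 0  0  0  0  0  0  0  0  0  0  0  0  0  0  0]
 [ 0  0  0  0  0  0  0  0  0  0  0  0  0  0  0]
 [ 0  0  0  0  0  0  0  0  0  0  0  0  0  0  0]]
top brass 386.0 386.8160621761658 337.5362694300518
[[0 0 0 0 0 0 0 0 0 1 4 7 7 4 6 5 5]
 [0 0 0 0 0 0 0 0 0 1 4 5 4 3 7 3 4]
 [0 0 0 0 0 0 0 0 0 2 3 6 5 7 3 8 6]
 [0 0 0 0 0 0 0 0 0 2 3 6 4 7 9 7 8]
 [0 0 0 0 0 0 0 0 0 5 5 4 6 5 3 5 5]
 [0 0 0 0 0 0 0 0 0 1 6 6 8 5 6 4 6]
 [0 0 0 0 0 0 0 0 0 2 6 5 2 4 4 6 5]
 [0 0 0 0 0 0 0 0 0 3 5 4 4 3 5 6 5]
 [0 0 0 0 0 0 0 0 2 3 5 3 5 3 5 6 6]
 [0 0 0 0 0 0 0 0 1 4 6 4 5 7 4 7 5]]
```

View pics/p3.png

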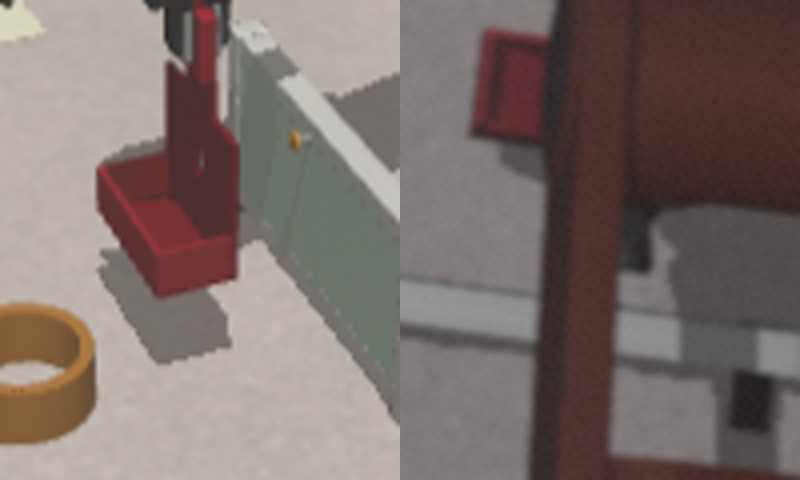

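The picture shows the holder hanging upright ahead of the screw. The screw head is visible in the scene view at (343.4,184.4) and hidden by the arm in the top view. Next is a refined offline estimate from the saved pictures, with no robot time used.

```bash
cat > an.py <<'E'
from h import *
from scipy.optimize import least_squares
I3=np.load("I3.npy"); I=I3[0]; P=np.array([511.15,82.6,76.24])
def soft(im):
    r=im[...,0]/(im.max(-1)*0+np.maximum(im[...,1],im[...,2])+1); return np.clip((r-1.45)/.4,0,1)
xy=lambda n,t: N*(n+28)+T*t
S=soft(I)
roi=np.zeros((480,640),bool); roi[165:232,285:334]=1; # plate+pocket region below gripper
roi[:,:]&=np.ones((480,640),bool)
def f(p): return (np.abs(sil("scene",HOLD,[*xy(P[0],P[1]+p[0]),YAW+p[2],P[2]+p[1]],8)-S)*roi).sum()
for fy in(0,1):
    g=(lambda p:f([p[0],p[1],p[2] if fy else 0]))
    r=minimize(g,[-2,0,0],method="Nelder-Mead",options=dict(initial_simplex=[[-2,0,0],[3,0,0],[-2,4,0],[-2,0,3]],xatol=.02,fatol=.01)); print("holder dt,dz,dyaw",r.x.round(2),round(r.fun,1),(S*roi).sum())
# top of initial picture
for nm,c,(x0,x1,y0,y1) in(("pics/top0.png","top",(374,391,334,345)),("pics/scene0.png","scene",(337,352,177,192))):
    q=cv2.imread(nm)[y0:y1,x0:x1,::-1].astype(float); w=np.clip(q[...,0]-q[...,2]-22,0,None); v,u=np.mgrid[y0:y1,x0:x1]
    if c=="top": print(w.astype(int)); ut=((u*w).sum()/w.sum(),(v*w).sum()/w.sum())
    else: us=((u*w).sum()/w.sum(),(v*w).sum()/w.sum())
print(us,ut)
def res(p):
    n,t,z=p # n = face
    X=lambda dn,dz:np.array([[*(N*(n+dn)+T*t),z+dz]])
    return np.r_[proj("scene",X(12.5,.8))[0]-us,proj("top",X(11,5))[0]-ut]
r=least_squares(res,[436,82,130]); print("face n,t,z",r.x.round(2),r.fun.round(2))
for nf in(434,435,436,437,438):
    q=least_squares(lambda p:res([nf,*p])[:2],[82,130]).x; print("scene only",nf,q.round(2))
dd=cv2.resize(I[165:232,285:334].astype(np.uint8),None,fx=8,fy=8,interpolation=cv2.INTER_NEAREST)
m=sil("scene",HOLD,[*xy(P[0],P[1]),YAW,P[2]],8)[165:232,285:334]; m=cv2.resize((m>.5).astype(np.uint8),None,fx=8,fy=8,interpolation=cv2.INTER_NEAREST)
cs,_=cv2.findContours(m,0,2); cv2.drawContours(dd,cs,-1,(0,255,0),1); s=cv2.resize((S[165:232,285:334]*255).astype(np.uint8),None,fx=8,fy=8,interpolation=0)
cv2.imwrite("pics/ov.png",np.hstack([dd,np.dstack([s]*3)])[:,:,::-1])
E
python3 an.py
```

```text
holder dt,dz,dyaw [-2.36  0.68  0.54] 387.4 988.5179599501921
holder dt,dz,dyaw [ 0.5   2.49 -2.98] 350.2 988.5179599501921
[[ 0  0  0  0  0  0  0  0  0  0  0  0  0  0  0  0  0]
 [ 0  0  0  0  0  0  0  0  0  0  0  0  0  0  0  0  0]
 [ 0  0  0  0  0  0  0  0  0  0  0  0  0  0  0  0  0]
 [ 0  0  0  0  0  0  0  0  0  0  0  0  0  0  0  0  0]
 [ 0  0  0  0  0  0  0  0  0  0  0  0  0  0  0  0  0]
 [ 0  0  0  0  0  0 10 15 15 10  2  0  0  0  0  0  0]
 [ 0  0  0  0  0  0  8 17 21 19 11  0  0  0  0  0  0]
 [ 0  0  0  0  0  0  0  0  0  0  0  0  0  0  0  0  0]
 [ 0  0  0  0  0  0  0  0  0  0  0  0  0  0  0  0  0]
 [ 0  0  0  0  0  0  0  0  0  0  0  0  0  0  0  0  0]
 [ 0  0  0  0  0  0  0  0  0  0  0  0  0  0  0  0  0]]
(np.float64(343.42057761732855), np.float64(184.3880866425993)) (np.float64(381.8984375), np.float64(339.59375))
face n,t,z [434.2   84.03 137.03] [-0.14 -0.01 -0.06  0.08]
scene only 434 [ 84.44 137.19]
scene only 435 [ 86.47 138.66]
scene only 436 [ 88.51 140.14]
scene only 437 [ 90.54 141.61]
scene only 438 [ 92.57 143.08]
```

View pics/ov.png

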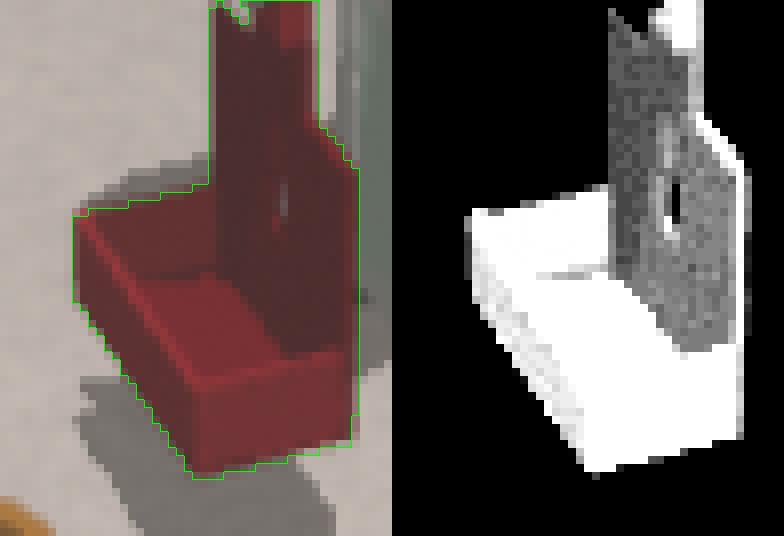

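The expected outline lies within about 1 px of the image, and only my colour threshold was too strict in the shadow. I'll rerun the fit.

```bash
sed -i 's/(r-1.45)\/.4/(r-1.2)\/.25/' an.py; python3 an.py | grep holder
```

```text
holder dt,dz,dyaw [ 0.04  1.   -1.57] 57.0 1374.755235041511
holder dt,dz,dyaw [-0.1   1.35 -0.63] 55.6 1374.755235041511
```

Estimate: screw at t≈83, z≈134.5, face n≈434. I'll start the slow probing advance.

```bash
cat >> h.py <<'E'
OFF=np.array([.85,.1,1.24])
def step(p,speed=8): move_l(tp(*(np.array(p)-OFF)),ORI,speed)
def glide(p0,p1,base,lim,h=.5,speed=8,axis=None,log=False):
    """creep from p0 to p1 in h steps; stop when force change exceeds lim"""
    p0,p1=np.array(p0,float),np.array(p1,float); k=max(1,int(np.ceil(np.linalg.norm(p1-p0)/h)))
    for i in range(1,k+1):
        q=p0+(p1-p0)*i/k; step(q,speed); P,F,o=now(); D=F-base
        if log and i%log==0: print("  ",q.round(1),P.round(2),D.round(1))
        if (np.linalg.norm(D) if axis is None else abs(D[axis]))>lim: return q,P,D,True
    return q,P,D,False
E
python3 - <<'E'
from h import *
t,z=83,75
step([458,t,z],80); wait(.3); P,base,o=now(); print(o["t"],P.round(2),base.round(2))
q,P,D,hit=glide([458,t,z],[433,t,z],base,2.5,log=6)
print(hit,q.round(2),P.round(2),D.round(2),get_obs()["t"],np.round(get_obs()["moment"],3))
E
```

```text
10.3083 [457.44  82.85  73.73] [ 0.33 -0.33 -2.65]
   [455.  83.  75.] [454.1   82.92  73.74] [-0.9 -0.2  0.3]
   [452.  83.  75.] [451.12  82.88  73.77] [-0.6  1.5 -0.7]
   [449.  83.  75.] [448.11  82.9   73.76] [ 0.3 -0.3 -1. ]
   [446.  83.  75.] [445.13  82.9   73.76] [-0.7  0.9 -0.7]
   [443.  83.  75.] [442.11  82.89  73.74] [-0.4  0.7  0.3]
   [440.  83.  75.] [439.11  82.91  73.75] [-1.4  0.1  0.7]
   [437.  83.  75.] [436.11  82.89  73.74] [-0.4  0.1 -0.5]
True [434.5  83.   75. ] [434.35  82.87  73.95] [ 2.69 -0.08 -2.5 ] 22.0583 [-0.067 -0.769  0.159]
```

There was no contact at the head plane (n≈447) and light contact at n≈434.4, the screen face. So the head is through the hole. I'll back off 2 mm and lower.

```bash
sed -i 's/^OFF=.*/OFF=np.zeros(3)/' h.py; python3 - <<'E'
from h import *
t,z=82.9,73.75; n=436.3
step([n,t,z],10); wait(.25); P,base,o=now(); print(o["t"],P.round(2),base.round(2))
q,P,D,hit=glide([n,t,z],[n,t,z-20],base,4,h=2,speed=15,log=2)
print(hit,q.round(2),P.round(2),D.round(2),get_obs()["t"])
if not hit:
    q,P,D,hit=glide(q,[n,t,z-35],base,4.5,h=.5,speed=8,log=4)
    print(hit,q.round(2),P.round(2),D.round(2),get_obs()["t"])
    wait(.2); P,F,o=now(); print(P.round(2),(F-base).round(2),np.round(o["moment"],2))
E
```

```text
22.725 [436.09  82.9   73.67] [-0.17  0.34 -2.43]
   [436.3  82.9  69.8] [436.14  82.89  69.55] [-0.3 -0.4 -0.5]
   [436.3  82.9  65.8] [436.17  82.91  65.57] [ 0.   0.5 -0.5]
   [436.3  82.9  61.8] [436.18  82.88  61.6 ] [ 0.1 -0.5 -1. ]
   [436.3  82.9  57.8] [436.17  82.89  57.58] [ 0.6 -0.1  0.5]
   [436.3  82.9  53.8] [436.17  82.88  53.58] [-0.5 -0.4 -0.3]
False [436.3   82.9   53.75] [436.17  82.88  53.58] [-0.45 -0.45 -0.28] 25.5583
   [436.3  82.9  51.8] [436.26  82.89  51.68] [ 0.  -0.6 -0.2]
   [436.3  82.9  49.8] [436.26  82.89  49.71] [ 0.1 -0.6 -1.4]
   [436.3  82.9  47.8] [436.27  82.94  47.69] [-0.   1.1 -1. ]
   [436.3  82.9  45.8] [436.28  82.9   45.72] [ 0.7  0.2 -0.3]
   [436.3  82.9  43.8] [436.4   82.91  43.89] [-0.2 -0.5  0.7]
True [436.3   82.9   42.75] [436.62  82.92  43.52] [-2.88 -0.36  7.73] 31.0583
[436.61  82.92  43.47] [-1.59 -0.51  8.35] [ 0.04  0.59 -0.04]
```

The slot's top bears on the screw at foot z≈43.7, after 30 mm of travel and with about 8 N. I'll ease the load, release, retreat upward and check.

```bash
python3 - <<'E'
from h import *
step([436.3,82.9,43.1],8); P,F,o=now(); print(P.round(2),F.round(2))
grip(40); wait(.3); P,F,o=now(); print(o["t"],o["grip_width"],F.round(2))
p=o["tcp_pos"]; move_l([p[0],p[1],p[2]+60],speed=80); move_l([p[0],p[1],p[2]+150],speed=150)
q=get_obs()["joint_pos"].copy(); q=np.array(q); q[0]-=35; move_j(q); wait(.5); P,F,o=now(); print(o["t"],F.round(2))
I={c:get_image(c) for c in K}
a=cv2.resize(I["scene"][140:270,270:400],None,fx=3,fy=4,interpolation=cv2.INTER_CUBIC);b=cv2.resize(I["top"][270:400,310:440],None,fx=3,fy=4,interpolation=cv2.INTER_CUBIC)
cv2.imwrite("pics/p4.png",np.hstack([a,b])[:,:,::-1])
E
```

```text
[436.6   82.91  43.51] [-2.36 -1.04  5.51]
32.1917 40.22704822034285 [-0.68  0.34 -0.37]
35.3917 [-0.92 -0.14 -0.9 ]
```

View pics/p4.png

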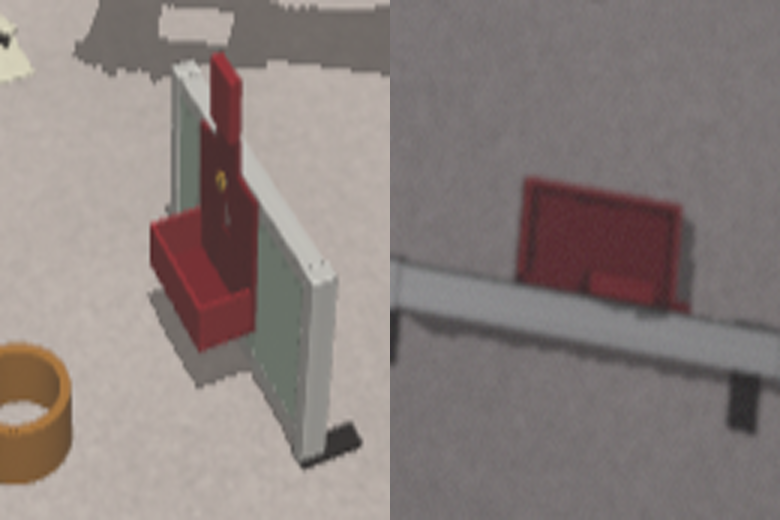

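The holder hangs upright on the screen, with the brass head visible in front of the plate at the top of the slot (crop pixel (221,181)). The robot is clear, so I'm handing in.

```bash
python3 -c "
from station import *
print(sign_off())"
```

```text
the job is handed in; nothing more can be done
None
```

The maroon holder hangs upright on the brass-headed screw: I lowered it until the top of the slot bore on the screw with about 8 N, then let go, moved the arm clear and handed in at about 36 s.

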